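Release and remove a push-latched filter cartridge

ROBOT

A 6-joint arm with a two-finger parallel gripper is mounted at the origin on a cart in front of the work surface, level with it; the furniture and walls round the work are solid. World frame = base frame: x ahead of the robot, y to its left, z up, the work surface at z = 0. Lengths are in mm, angles in rad, forces in N, time in s.
With the tool pointing down it reaches from about 300 to 775 mm from the base axis. Payload 14.6 kg.
Tool frame: the origin (TCP) lies on the centre line of the jaws, within the pads' length; the fingertips stand manip.tcp_to_tips ahead of it and the grasp point (between the pads) lies 5 mm behind it (manip.tcp_to_tips is the distance from the TCP to the fingertips, in mm); z points along the fingers, y is the direction in which the jaws open and shut (so a half turn about z gives the same grasp; the last joint's range is limited). The gripper opens to 94 mm and grips with 3 to 60 N. Pads are 16 mm wide; open, the fingers measure 119 mm over their backs; the gripper's body (75 mm by 177 mm) begins 78 mm behind the grasp point.
Start: joints at [-1.308, 0.3, 1.521, -0, 1.321, -0.067], TCP at [178.112, -520.351, 219.446] pointing down, gripper open.
Joint ranges: [-3.03, 3.03], [-0.79, 2.21], [0.23, 2.52], [-1.04, 4.18], [0, 3.07], [-2.55, 2.55]. Speed limits (rad/s): [2.22, 2.22, 2.57, 3.14, 3.14, 3.14].

INTERFACE

Orientations are given as [roll, pitch, yaw] about the fixed x, y, z axes, in that order (R = Rz(yaw) Ry(pitch) Rx(roll)).
In Python, from cell import manip, optics, workorder gives the robot as it stands. The module is installed in compiled form; this text tells all that it offers.
- The arm moves only by the tool jog_arm, never from a script. Its argument "deltas" is text: rows parted by semicolons, each of 5 numbers parted by spaces: the shift along the tool's x, y, z in mm, then the turn about the tool's z in rad, then the finger opening in mm, from 0 to 94. In form: tx ty tz twist grip; .... A call has exactly 10 rows; each row is the pose to reach, as a shift and turn from the pose commanded when the call began, along the tool's axes at that moment; what a row does not reach only later rows make up. A row lasts 1/8 s, in which the tool goes at most 62.5 mm and 10.7 degrees, less where a joint would pass 70% of its speed; a pose out of reach is approached as far as the arm can. A call with a gripper value outside its range is refused whole. The fingers move at their own pace and stop on an object; "squeeze" is the grip in N (left out, the last holds). Time passes only in rows, so rows that repeat a pose let the fingers close, or fill a call up. It gives the time, the measured TCP pose, the force and the opening at its end, in the units of the state.
- manip.read_state(): the state, without advancing time (a new reading comes with each control period).
- optics.camera(name): name is "side" or "top"; returns (picture, depth): 420x560x3 uint8, red, green, blue; 420x560 float32, mm along the optical axis (not along the pixel's ray), 0 where there is no reading.
- optics.get_calibration(name): a dict with "intrinsics" (3x3 intrinsics, pixels), "R" (3x3) and "t" (3): a world point X has camera coordinates R X + t. Camera axes: x right, y down, z forward; pixel columns grow to the right and rows downward; lengths in mm; the calibration is good to about 2 mm. A picture is of the moment at which its call begins. get_calibration takes no time and is no camera call.
- workorder.sign_off(): hands the job in, once; it reports no verdict.
The state is a dict: "clock": time; "joints": joint angles; "qd": joint speeds; "effort": joint torques, N m; "eef_pos": TCP position; "eef_rot": TCP orientation; "wrist_force": force on the tool from outside, world axes, zero at the start; "moment": the same for the moment, N m; "finger_gap": finger opening in mm.
Only numpy, scipy, OpenCV 4.12 (cv2) and the standard library are available. Lean on these libraries where they do the work, as an engineer would, in place of code of your own. Each camera call takes 0.05 s, during which the arm holds its last target.

TASK

The purifier dock holds two push-to-release filter cartridges. Press the one with the rectangular cap down until its catch lets go and, once you let go of it, it springs up by itself; then pull it out and set it down standing upright in the steel tray. Leave the round-capped cartridge latched, do not drop the cartridge, and do not disturb the mortar, the timer or the die body behind the dock.

Things in the scene. Friction and masses are not known exactly. Their poses are not given: they have to be found in the camera images.
- dock: Fixed aluminium block, 96 (x) x 230 (y) x 90 (z) mm, with two bays open at the top, centred 55 mm to either side of the origin along its y axis; either cartridge may be in either bay. Two brass hose fittings on the +x side. Origin: centre of the underside, z up; top face 90 mm up.
- bay_left (a point): Centre of the mouth (42.5 x 52.5 mm) of the bay at the dock's +y end, level with its top. In each bay a sprung platform pushes the cartridge up and a catch hidden in the +x wall holds it down, also against pulling. Pressing the cartridge 5 to 7 mm below its latched height (about 10 N) trips the catch for good; 8 to 10 mm is sure, at 11 mm it meets a hard stop.
- bay_right (a point): The same for the bay at the dock's -y end. In either bay, once tripped and let go, the cartridge rises in under a second and rests 22 mm above its latched height, loose, its lower 46 mm still inside the bay.
- square_cartridge_mid (a point): The cartridge to remove: white, 40 (x) x 50 (y) x 82 (z) mm, 0.10 to 0.21 kg, with a black flat rectangular cap of the same outline (its upper 20 mm) with low thumb ribs. This point is its centre, 41 mm below the cap's top; axes as the dock's. Latched, the cap stands 14 mm above the dock's top (this point 63 mm above the dock's origin), sprung up 36 mm. Grasp the cap across the 40 mm.
- round_cartridge_mid (a point): The cartridge that stays: the same white body, but with a round black cap, 40 mm diameter. This point is its centre, 41 mm below the cap's top. Latched it is 63 mm above the dock's origin.
- square_cartridge: The rectangular-capped cartridge again; origin at the centre of its underside, z up.
- tray: Fixed shallow open steel tray, 134 (x) x 204 (y) x 18 (z) mm, walls 2 mm, inner floor 2 mm above the origin. Origin: centre of the underside, z up.
- mortar: White mortar, 98 mm diameter, 45 mm tall, loose; bystander. Origin: centre of the underside.
- timer: White bench timer with two keys, 62 x 68 x 22 mm, loose; bystander. Origin: centre of the underside.
- die_body: Grey steel cylinder, 54 mm diameter, 41 mm tall, loose; bystander. Origin: centre of the underside.
Things that resemble listed ones, but are neither listed nor needed, are in the scene too. Leave any purple or turquoise look-alike of the part that bears round_cartridge_mid alone.

How it is judged:
By the outcome, as a careful person would: the job done as asked, in the order asked, and still so for the second after the job is handed in, with the robot touching nothing.
It also fails if it takes over 51 s, if anything falls off the work surface, if the arm or the gripper's body presses on something with over 40 N, if the wrist force passes 120 N, or if a joint passes its speed limit or range.

## Working session

There is one attempt and no reset: what is moved stays moved. The work goes in short steps, Python scripts to look and compute and a tool call to move; the robot and the scene stay as the last step left them, time stands still between calls to the robot, and variables do not carry over. Pictures are saved under pics/ and viewed, and the job is handed in when it is done.

Besides the shell and the picture viewer there is one more tool, called after "Emit:" in YAML: its name, and indented under it one key for each argument. jog_arm: Moves the arm, as the interface text tells. Its arguments: {"type":"object","properties":{"deltas":{"type":"string"},"squeeze":{"type":"number"}},"required":["deltas"]}

```bash
mkdir -p pics
python3 - <<'E'
from cell import manip, optics, workorder
import cv2, numpy as np
print(manip.read_state(), manip.tcp_to_tips)
for n in ("side","top"):
    p,d=optics.camera(n); cv2.imwrite(f"pics/{n}0.png",p[:,:,::-1]); np.save(f"{n}0.npy",d); np.save(f"{n}0rgb.npy",p)
    c=optics.get_calibration(n); print(n,c)
E
```

```text
{'clock': 0.0, 'joints': array([-1.30762480e+00,  3.00482671e-01,  1.52158070e+00, -4.07009054e-06,
        1.32070455e+00, -6.65916346e-02]), 'qd': array([ 1.69350379e-04, -1.38588411e-03, -2.20429746e-03, -8.83753316e-05,
        6.59892791e-04, -3.54537393e-04]), 'effort': array([ 7.35104804e-04, -5.31811559e+01, -3.52730942e+01,  7.08737341e-02,
        2.43776949e-02, -7.97226971e-05]), 'eef_pos': array([ 178.03636437, -520.1252045 ,  218.88013855]), 'eef_rot': array([-3.14041973e+00, -7.42713595e-05,  3.29764123e-01]), 'wrist_force': array([0.72350842, 1.03814264, 0.26405312]), 'moment': array([ 0.0268696 , -0.04110268,  0.06857808]), 'finger_gap': 93.80779038966283} 14.0
side {'intrinsics': array([[428.16133591,   0.        , 277.53487689],
       [  0.        , 428.16133591, 212.28237427],
       [  0.        ,   0.        ,   1.        ]]), 'R': array([[-0.99055626, -0.13693875, -0.00678834],
       [-0.08543676,  0.65522127, -0.7505902 ],
       [ 0.10723275, -0.74292185, -0.66073313]]), 't': array([584.39126011, 110.57633529, 972.46162476])}
top {'intrinsics': array([[386.4093312 ,   0.        , 285.51528203],
       [  0.        , 386.4093312 , 213.79063919],
       [  0.        ,   0.        ,   1.        ]]), 'R': array([[ 0.00640969, -0.99986943, -0.01483378],
       [-0.98736056, -0.00397893, -0.15844019],
       [ 0.15836048,  0.01566184, -0.98725714]]), 't': array([ 15.63147356, 614.76914188, 857.89697799])}
```

View pics/side0.png

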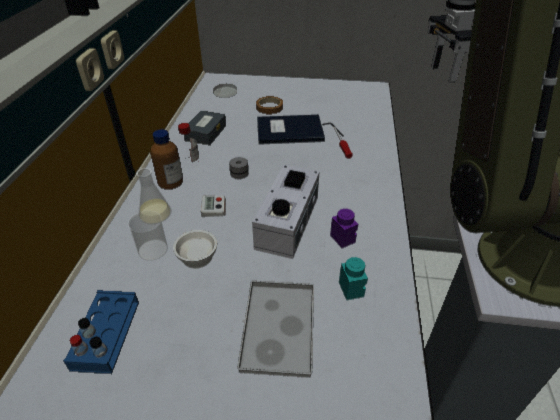

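View pics/top0.png

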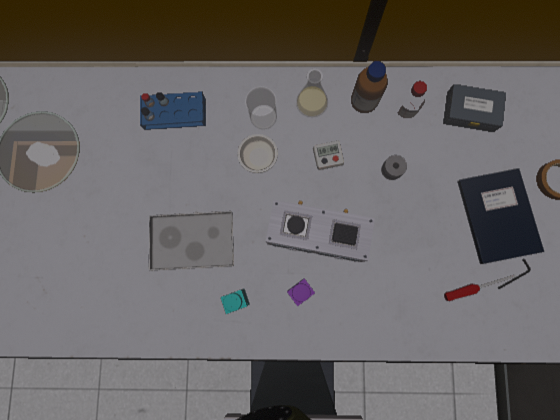

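The side view shows the dock at about (287,208), with the square cap at (295,179) and the round cap at (281,208). In the top view the square cap is at (346,234), the round cap at (296,225) and the tray at (191,240). Next I'll measure these.

```bash
cat > h.py <<'E'
import numpy as np, cv2
from cell import optics
def cloud(n,d):
    c=optics.get_calibration(n); K=c["intrinsics"]
    v,u=np.mgrid[:d.shape[0],:d.shape[1]]
    X=np.stack([(u-K[0,2])/K[0,0]*d,(v-K[1,2])/K[1,1]*d,d],-1)
    return (X-c["t"])@c["R"]
def proj(n,P):
    c=optics.get_calibration(n); q=(np.atleast_2d(P)@c["R"].T+c["t"])@c["intrinsics"].T
    return q[:,:2]/q[:,2:]
E
python3 - <<'E'
from h import *
for n in("top","side"):
    d=np.load(n+"0.npy"); p=np.load(n+"0rgb.npy"); X=cloud(n,d)
    box=(slice(190,275),slice(255,385)) if n=="top" else (slice(155,255),slice(245,330))
    Xs=X[box]; ps=p[box].astype(int); v=d[box]>0
    for nm,lo,hi in(("docktop",85,95),("cap",98,110)):
        m=v&(Xs[...,2]>lo)&(Xs[...,2]<hi)
        P=Xs[m]; print(n,nm,len(P),np.median(P,0))
        if nm=="cap":
            k,l,st,ce=cv2.connectedComponentsWithStats(m.astype(np.uint8))
            for i in range(1,k):
                if st[i,4]>30:
                    Q=Xs[l==i]; print("  comp",st[i],Q.mean(0),np.median(Q,0),cv2.minAreaRect(Q[:,:2].astype(np.float32)))
        else: print(cv2.minAreaRect(P[:,:2].astype(np.float32)))
    # tray
    if n=="top":
        m=(d>0)&(X[...,2]>8)&(X[...,2]<30); m[:, :140]=0; m[:,245:]=0; m[:200]=0; m[280:]=0
        print("tray",m.sum(),cv2.minAreaRect(X[m][:,:2].astype(np.float32)),np.median(X[m],0))
        print("floor",X[235,180],X[255,190],"table",X[300,180])
    big=cv2.resize(p[box][:,:,::-1],None,fx=5,fy=5,interpolation=cv2.INTER_CUBIC); cv2.imwrite(f"pics/{n}crop.png",cv2.convertScaleAbs(big,alpha=1.6))
E
```

```text
top docktop 3594 [572.25283625 -58.24843371  89.8292841 ]
((574.0973510742188, -58.44268798828125), (229.68853759765625, 96.63748168945312), 79.57193756103516)
top cap 679 [572.28644542 -97.0429532  104.15605986]
  comp [ 32  25  18  18 254] [583.74262662  -4.30980526 104.30106833] [583.26933854  -5.1226416  104.31486051] ((584.4854736328125, -4.107294082641602), (37.87189483642578, 37.37761306762695), 0.3851727247238159)
  comp [ 78  33  25  22 425] [ 563.6474842  -111.95518421  103.98807445] [ 563.84164341 -111.8957843   104.10001773] ((564.0342407226562, -112.29978942871094), (50.0209846496582, 40.200008392333984), 79.75462341308594)
tray 466 ((555.4303588867188, 248.16229248046875), (134.18716430664062, 204.1058807373047), 3.4365997314453125) [566.58255335 265.5743519   16.12085744]
floor [ 5.68583439e+02  2.79385054e+02 -9.86433577e-02] [519.5489917  251.89360805   1.83269928] table [411.92772745 271.83402594  -1.0149273 ]
side docktop 2078 [573.3961358  -39.81034633  89.16383502]
((573.12646484375, -56.513587951660156), (234.37889099121094, 97.65574645996094), 79.73092651367188)
side cap 406 [572.30812059 -87.34918533 103.22040548]
  comp [ 39  15  21  16 225] [ 562.6242868  -106.95404516  102.91053607] [ 562.4742924  -105.8226812   103.17852021] ((562.7681274414062, -110.3121337890625), (53.65937042236328, 39.97175979614258), 79.16541290283203)
  comp [ 27  44  18  13 181] [582.30770758   0.60708563 103.13850534] [582.3690235    1.59998008 103.40031133] ((582.4971313476562, -0.9677848815917969), (38.97523880004883, 38.74340057373047), 51.91604995727539)
```

View pics/topcrop.png

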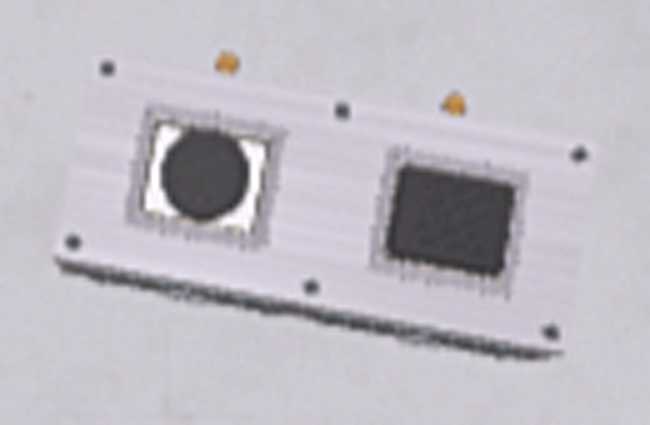

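View pics/sidecrop.png

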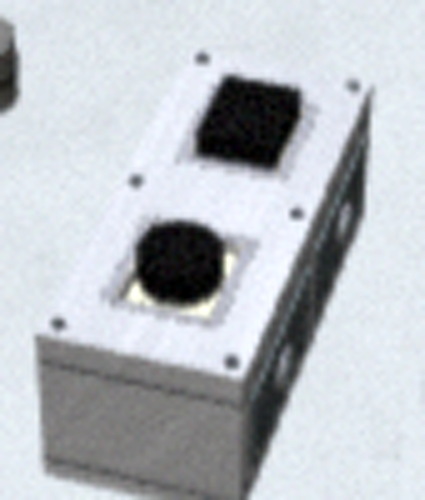

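```bash
cat >> h.py <<'E'
from scipy.spatial.transform import Rotation as Ro
from cell import manip
def to(x,y,z,yawdeg=None):
    s=manip.read_state(); R=Ro.from_euler("xyz",s["eef_rot"]); 
    d=R.inv().apply(np.array([x,y,z])-s["eef_pos"])
    tw=0 if yawdeg is None else -((np.deg2rad(yawdeg)-s["eef_rot"][2]+np.pi)%(2*np.pi)-np.pi)
    print("t",round(s["clock"],2),"pos",s["eef_pos"].round(1),"rot",s["eef_rot"].round(3),"F",s["wrist_force"].round(1),"gap",round(s["finger_gap"],1),"-> delta",d.round(1),"twist",round(tw,3))
E
python3 -c "
from h import *
to(563.9,-112,170,79.6)"
```

```text
t 0.1 pos [ 178.1 -520.1  218.9] rot [-3.141 -0.     0.33 ] F [-0.   0.8 -0.4] gap 93.7 -> delta [ 497.2 -261.1   49.3] twist -1.059
```

Emit:
jog_arm:
  deltas: "25 -13 0 -0.05 40; 75 -39 0 -0.16 20; 129 -68 0 -0.28 0; 184 -97 0 -0.39 0; 239 -125 0 -0.51 0; 293 -154 0 -0.63 0; 348 -183 10 -0.74 0; 398 -209 20 -0.85 0; 440 -231 30 -0.94 0; 470 -247 40 -1.0 0"
  squeeze: 20

```text
clock: 1.35
eef_pos: [543.8, -132.7, 178.7]
eef_rot: [-3.141, -0.0, 1.333]
wrist_force: [0.3, -0.7, 1.2]
finger_gap: 0.8
```

```bash
python3 -c "
from h import *
to(563.9,-112,130,79.6)"
```

```text
t 1.35 pos [ 543.8 -132.7  178.7] rot [-3.141 -0.     1.333] F [ 0.3 -0.7  1.2] gap 0.8 -> delta [24.8 14.8 48.7] twist -0.056
```

Emit:
jog_arm:
  deltas: "6 4 10 -0.02 0; 12 8 20 -0.04 0; 18 11 30 -0.056 0; 22 13 38 -0.056 0; 24 14 44 -0.056 0; 25 15 47 -0.056 0; 25 15 49 -0.056 0; 25 15 49 -0.056 0; 25 15 49 -0.056 0; 25 15 49 -0.056 0"

```text
clock: 2.6
eef_pos: [563.4, -113.8, 130.6]
eef_rot: [3.141, -0.0, 1.386]
wrist_force: [0.5, 0.6, -0.1]
finger_gap: 0.5
```

Run:
```python
from h import *
to(563.9,-112,109.5,79.6)
for n,b in (("side",(slice(140,250),slice(230,340))),("top",(slice(190,275),slice(255,385)))):
    p,d=optics.camera(n); cv2.imwrite(f"pics/{n}1.png",cv2.convertScaleAbs(cv2.resize(p[b][:,:,::-1],None,fx=5,fy=5,interpolation=cv2.INTER_CUBIC),alpha=1.4))
```

```text
t 2.6 pos [ 563.4 -113.8  130.6] rot [ 3.141 -0.     1.386] F [ 0.5  0.6 -0.1] gap 0.5 -> delta [ 1.9  0.2 21.1] twist -0.004
```

View pics/side1.png

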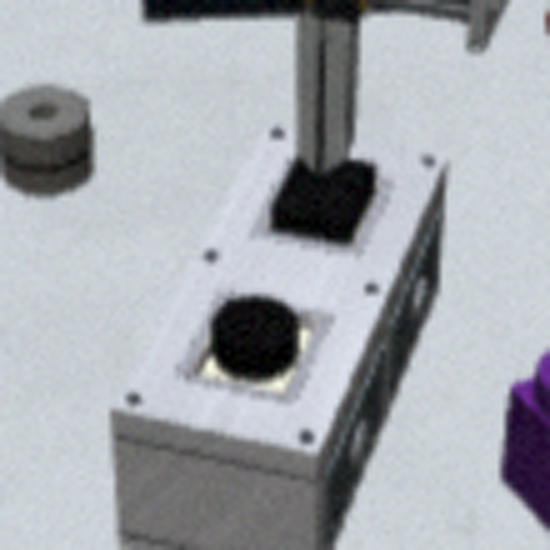

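View pics/top1.png

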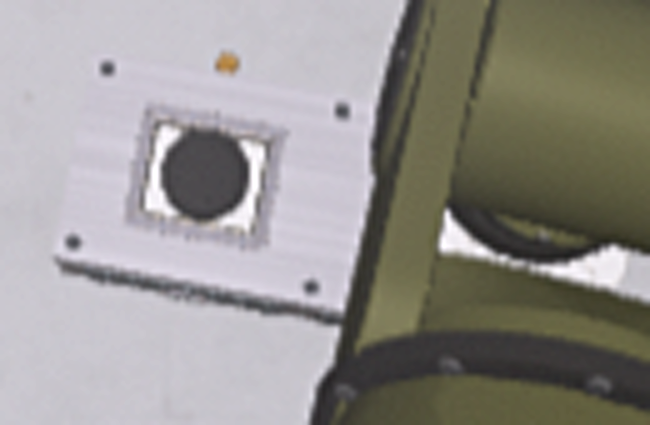

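The closed fingers (about (325,165) in the side crop) are over the square cap. Pressing now.

Emit:
jog_arm:
  deltas: "2 0 3 0 0; 2 0 7 0 0; 2 0 10 0 0; 2 0 12 0 0; 2 0 14 0 0; 2 0 16 0 0; 2 0 18 0 0; 2 0 20 0 0; 2 0 21 0 0; 2 0 21 0 0"

```text
clock: 3.95
eef_pos: [564.0, -111.9, 110.1]
eef_rot: [3.141, 0.0, 1.386]
wrist_force: [-1.7, 0.6, 6.7]
finger_gap: 0.2
```

```bash
python3 -c "
from h import *
to(563.9,-112,109.5,79.6)"
```

```text
t 3.95 pos [ 564.  -111.9  110.1] rot [3.141 0.    1.386] F [-1.7  0.6  6.7] gap 0.2 -> delta [-0.1 -0.1  0.6] twist -0.004
```

Emit:
jog_arm:
  deltas: "0 0 1 0 0; 0 0 1.3 0 0; 0 0 1.3 0 0; 0 0 -8 0 0; 0 0 -20 0 0; 0 0 -35 0 0; 0 0 -50 0 0; 0 0 -60 0 40; 0 0 -65 0 76; 0 0 -65 0 76"

```text
clock: 5.2
eef_pos: [563.7, -111.8, 174.5]
eef_rot: [3.142, 0.0, 1.386]
wrist_force: [-0.1, 0.9, 0.6]
finger_gap: 27.2
```

Run:
```python
from h import *
to(563.9,-112,122,79.6)
for n,b in (("side",(slice(140,250),slice(230,340))),):
    p,d=optics.camera(n); cv2.imwrite(f"pics/{n}2.png",cv2.convertScaleAbs(cv2.resize(p[b][:,:,::-1],None,fx=5,fy=5,interpolation=cv2.INTER_CUBIC),alpha=1.4))
    X=cloud(n,d)[b]; dark=(p[b].max(-1)<45)&(d[b]>0)&(X[...,2]>98)&(X[...,2]<132)
    k,l,st,ce=cv2.connectedComponentsWithStats(dark.astype(np.uint8))
    for i in range(1,k):
        if st[i,4]>30: print(st[i],X[l==i].mean(0),np.percentile(X[l==i][:,2],[10,50,90]),cv2.minAreaRect(X[l==i][:,:2].astype(np.float32)))
```

```text
t 5.2 pos [ 563.7 -111.8  174.5] rot [3.142 0.    1.386] F [-0.1  0.9  0.6] gap 27.2 -> delta [-0.2  0.3 52.5] twist -0.003
[ 55  24  20  18 286] [ 561.65529822 -101.94913849  121.75317701] [112.49284092 124.1156764  126.29363513] ((562.226806640625, -108.6700439453125), (52.223934173583984, 39.03404235839844), 78.3721694946289)
[ 43  60  17  13 171] [582.29741031   2.35479107 103.23686767] [ 99.91358811 103.53298031 105.1356568 ] ((581.3126831054688, 0.06151008605957031), (36.287052154541016, 37.71198654174805), 8.179378509521484)
```

View pics/side2.png

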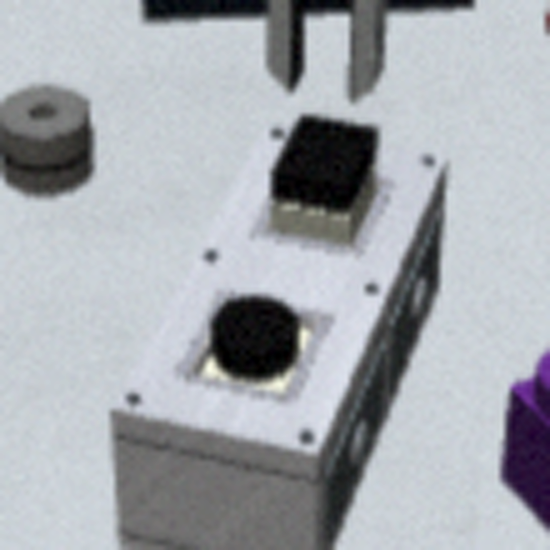

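The cap has sprung up to about 126 mm (crop (325,155)) and the round cap is unchanged at about 103.5 mm. Next: open the fingers, descend and grasp.

Emit:
jog_arm:
  deltas: "0 0 0 0 76; 0 0 0 0 76; 0 0 5 0 76; 0 0 15 0 76; 0 0 30 0 76; 0 0 45 0 76; 0 0 55 0 76; 0 0 60 0 76; 0 0 62.5 0 76; 0 0 62.5 0 76"
  squeeze: 25

```text
clock: 6.5
eef_pos: [563.8, -111.8, 112.1]
eef_rot: [3.141, -0.0, 1.386]
wrist_force: [0.5, -0.6, 0.4]
finger_gap: 75.9
```

Emit:
jog_arm:
  deltas: "0 0 0 0 60; 0 0 0 0 50; 0 0 0 0 44; 0 0 0 0 40; 0 0 0 0 36; 0 0 0 0 32; 0 0 0 0 30; 0 0 0 0 30; 0 0 0 0 30; 0 0 0 0 30"
  squeeze: 25

```text
clock: 7.75
eef_pos: [563.7, -111.8, 112.0]
eef_rot: [-3.142, 0.0, 1.386]
wrist_force: [-0.0, 0.2, 0.6]
finger_gap: 39.8
```

Run:
```python
from h import *
to(563.9,-112,202,79.6)
for n,b in (("side",(slice(140,250),slice(230,340))),):
    p,d=optics.camera(n); cv2.imwrite(f"pics/{n}3.png",cv2.convertScaleAbs(cv2.resize(p[b][:,:,::-1],None,fx=5,fy=5,interpolation=cv2.INTER_CUBIC),alpha=1.4))
```

```text
t 7.75 pos [ 563.7 -111.8  112. ] rot [-3.142  0.     1.386] F [-0.   0.2  0.6] gap 39.8 -> delta [ -0.1   0.2 -90. ] twist -0.003
```

View pics/side3.png

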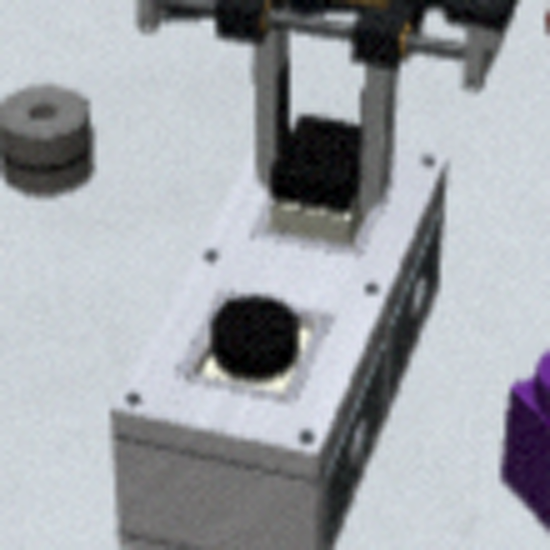

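The cap is held between both fingers (crop (320,170)) with a 39.8 mm gap. Lifting slowly.

Emit:
jog_arm:
  deltas: "0 0 -3 0 30; 0 0 -9 0 30; 0 0 -18 0 30; 0 0 -28 0 30; 0 0 -39 0 30; 0 0 -50 0 30; 0 0 -62 0 30; 0 0 -75 0 30; 0 0 -86 0 30; 0 0 -92 0 30"

```text
clock: 9.05
eef_pos: [563.8, -111.8, 204.8]
eef_rot: [3.141, 0.0, 1.386]
wrist_force: [0.6, 0.3, -1.4]
finger_gap: 40.0
```

Run:
```python
from h import *
to(556,248,202,79.6)
for n in ("side",):
    p,d=optics.camera(n); cv2.imwrite(f"pics/{n}4.png",cv2.convertScaleAbs(p[:,:,::-1],alpha=1.4)); np.save("side4.npy",d)
    X=cloud(n,np.load("side0.npy")); 
    m=np.zeros(d.shape,bool); m[275:385,235:320]=1; m&=(X[...,2]>9)&(X[...,2]<25)
    print("tray side",m.sum(),cv2.minAreaRect(X[m][:,:2].astype(np.float32)))
```

```text
t 9.05 pos [ 563.8 -111.8  204.8] rot [3.141 0.    1.386] F [ 0.6  0.3 -1.4] gap 40.0 -> delta [352.2 -73.9   2.7] twist -0.003
tray side 708 ((553.9215698242188, 249.82676696777344), (134.3777313232422, 206.92152404785156), 3.5468358993530273)
```

View pics/side4.png

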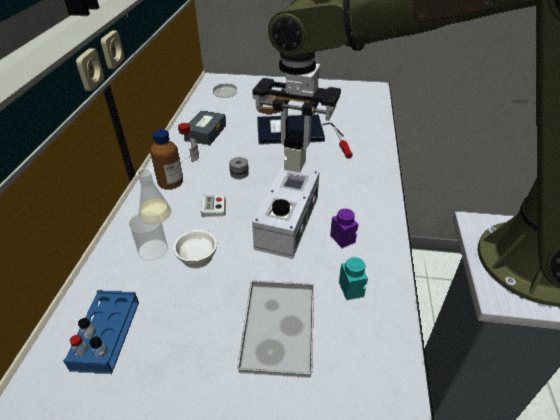

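Run:
```python
from h import *
X=cloud("top",np.load("top0.npy"))
for u,v in ((170,237),(213,233),(195,250),(190,230),(205,255),(160,255),(225,250),(192,240)):
    q=X[v-2:v+3,u-2:u+3].reshape(-1,3); print((u,v),np.median(q,0).round(1))
d=np.load("side4.npy"); X=cloud("side",d)
m=np.zeros(d.shape,bool); m[105:175,275:320]=1; m&=(d>0)&(abs(X[...,0]-564)<35)&(abs(X[...,1]+112)<40)&(X[...,2]>105)
for v in range(130,175,3):
    r=X[v,285:305]; rr=r[(d[v,285:305]>0)]; print(v, np.median(rr,0).round(1))
```

```text
(170, 237) [563.3 303.5   1.1]
(213, 233) [573.8 197.7   0.7]
(195, 250) [531.9 240.1   0.8]
(190, 230) [580.9 255.    1.2]
(205, 255) [519.8 215.4   0.8]
(160, 255) [519.2 325.4   1.2]
(225, 250) [532.2 166.7   1.5]
(192, 240) [556.3 249.    1.1]
130 [ 582.9 -305.9  116.5]
133 [ 566.  -121.   218.4]
136 [ 564.7 -108.4  218.2]
139 [564.3 -96.3 218.1]
142 [562.2 -86.7 216. ]
145 [562.2 -87.2 207.6]
148 [561.8 -86.9 200.3]
151 [561.9 -87.8 191.5]
154 [561.4 -88.3 183.2]
157 [561.3 -86.4 176.1]
160 [561.2 -87.6 167.6]
163 [561.  -87.3 158.7]
166 [560.8 -87.8 149.7]
169 [560.6 -87.6 141.3]
172 [ 566.5 -147.6   89.2]
```

The spots on the tray floor (z about 1) are flat. The cap top is at 218 mm, as it should be, so there was no slip. Carrying it to the tray centre.

Emit:
jog_arm:
  deltas: "12 -2 -4 0 30; 38 -8 -5 0 30; 78 -16 -5 0 30; 122 -26 -5 0 30; 166 -35 -5 0 30; 210 -44 -5 0 30; 254 -53 -5 0 30; 296 -62 -5 0 30; 328 -69 -3 0 30; 346 -73 0 0 30"

```text
clock: 10.35
eef_pos: [554.9, 243.7, 203.5]
eef_rot: [-3.141, 0.0, 1.387]
wrist_force: [0.9, -0.2, -0.7]
finger_gap: 39.7
```

```bash
python3 -c "
from h import *
to(555,249,76,79.6)"
```

```text
t 10.35 pos [554.9 243.7 203.5] rot [-3.141  0.     1.387] F [ 0.9 -0.2 -0.7] gap 39.7 -> delta [  5.3  -0.8 127.5] twist -0.002
```

Emit:
jog_arm:
  deltas: "1 0 5 0 30; 3 0 18 0 30; 5 -1 36 0 30; 5 -1 56 0 30; 5 -1 76 0 30; 5 -1 95 0 30; 5 -1 110 0 30; 5 -1 120 0 30; 5 -1 124 0 30; 5 -1 126 0 30"

```text
clock: 11.6
eef_pos: [555.7, 246.9, 78.1]
eef_rot: [3.141, -0.0, 1.386]
wrist_force: [0.8, -0.3, -2.0]
finger_gap: 39.8
```

Run:
```python
from h import *
to(555,249,70,79.6)
p,d=optics.camera("side"); b=(slice(225,395),slice(190,360)); cv2.imwrite("pics/side5.png",cv2.convertScaleAbs(cv2.resize(p[b][:,:,::-1],None,fx=3.4,fy=3.4,interpolation=cv2.INTER_CUBIC),alpha=1.4))
```

```text
t 11.6 pos [555.7 246.9  78.1] rot [ 3.141 -0.     1.386] F [ 0.8 -0.3 -2. ] gap 39.8 -> delta [ 1.9 -1.1  8.1] twist -0.003
```

View pics/side5.png

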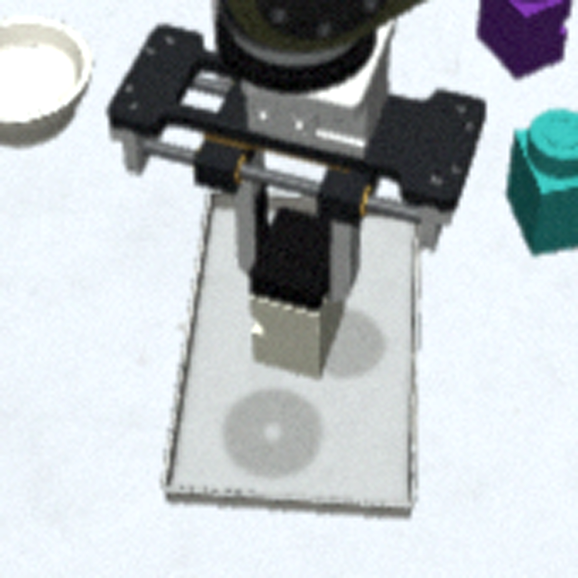

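The cartridge hangs upright over the tray floor (base at crop (290,370)). Lowering slowly until it touches.

Emit:
jog_arm:
  deltas: "0 0 1 0 30; 0 0 2 0 30; 0 0 3 0 30; 0 0 4 0 30; 0 0 5 0 30; 0 0 5.5 0 30; 0 0 6 0 30; 0 0 6.5 0 30; 0 0 7 0 30; 0 0 7 0 30"

```text
clock: 12.9
eef_pos: [555.5, 246.8, 70.9]
eef_rot: [-3.142, 0.0, 1.386]
wrist_force: [0.8, 0.3, -0.8]
finger_gap: 40.0
```

Emit:
jog_arm:
  deltas: "0 0 0.2 0 30; 0 0 0.4 0 30; 0 0 0.5 0 30; 0 0 0.6 0 30; 0 0 0.7 0 30; 0 0 0.8 0 30; 0 0 0.9 0 30; 0 0 1 0 30; 0 0 1 0 30; 0 0 1 0 30"

```text
clock: 14.15
eef_pos: [555.5, 246.9, 70.0]
eef_rot: [3.142, -0.0, 1.386]
wrist_force: [-0.8, -1.1, -2.6]
finger_gap: 39.8
```

Emit:
jog_arm:
  deltas: "0 0 0.2 0 30; 0 0 0.4 0 30; 0 0 0.5 0 30; 0 0 0.6 0 30; 0 0 0.7 0 30; 0 0 0.8 0 30; 0 0 0.9 0 30; 0 0 1 0 30; 0 0 1 0 30; 0 0 1 0 30"

```text
clock: 15.4
eef_pos: [555.6, 246.9, 69.6]
eef_rot: [3.141, -0.0, 1.386]
wrist_force: [-4.4, -1.0, 7.9]
finger_gap: 39.9
```

Run:
```python
from h import *
fs=[]
for i in range(4):
    p,d=optics.camera("side"); s=manip.read_state(); fs.append(s["wrist_force"])
print(np.mean(fs,0)); to(555,249,70,79.6)
X=cloud("side",d); m=(d>0)&(abs(X[...,0]-555)<35)&(abs(X[...,1]-247)<40)&(p.max(-1)<45)&(X[...,2]>60)
z=X[m][:,2]; print(m.sum(),np.percentile(z,[5,50,75,90,95]))
b=(slice(225,395),slice(190,360)); cv2.imwrite("pics/side6.png",cv2.convertScaleAbs(cv2.resize(p[b][:,:,::-1],None,fx=3.4,fy=3.4,interpolation=cv2.INTER_CUBIC),alpha=1.4))
```

```text
[-3.99628476 -1.38428688  7.8064957 ]
t 15.6 pos [555.6 246.9  69.5] rot [ 3.141 -0.     1.386] F [-4.6 -2.4  7.6] gap 39.5 -> delta [ 2.  -0.9 -0.5] twist -0.003
1517 [ 78.02844278 175.95174205 250.15169973 254.36432485 334.28776924]
```

View pics/side6.png

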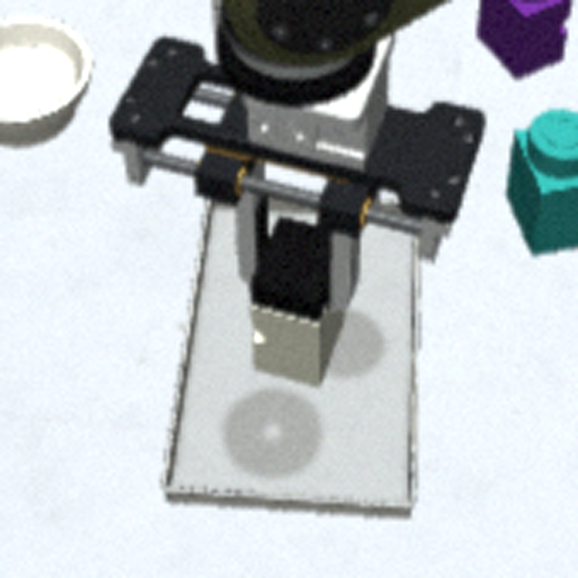

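It's on the floor: the contact force is about 8 N, at the expected height. Releasing and retreating.

Emit:
jog_arm:
  deltas: "0 0 -0.5 0 39; 0 0 -0.5 0 41; 0 0 -0.5 0 44; 0 0 -0.5 0 48; 0 0 -0.5 0 54; 0 0 -0.5 0 60; 0 0 -0.5 0 68; 0 0 -0.5 0 72; 0 0 -0.5 0 72; 0 0 -0.5 0 72"

```text
clock: 16.85
eef_pos: [555.5, 246.8, 69.5]
eef_rot: [3.142, -0.0, 1.386]
wrist_force: [-0.1, 0.3, 0.1]
finger_gap: 71.9
```

Emit:
jog_arm:
  deltas: "0 0 -5 0 72; 0 0 -12 0 72; 0 0 -22 0 72; 0 0 -34 0 72; 0 0 -48 0 72; 0 0 -64 0 72; 0 0 -82 0 72; 0 0 -100 0 72; 0 0 -115 0 72; 0 0 -125 0 72"

```text
clock: 18.1
eef_pos: [555.6, 246.9, 195.6]
eef_rot: [3.141, -0.0, 1.386]
wrist_force: [-0.3, 0.6, -0.1]
finger_gap: 71.9
```

Run:
```python
from h import *
to(555,249,200,79.6)
p,d=optics.camera("side"); X=cloud("side",d); cv2.imwrite("pics/side7.png",cv2.convertScaleAbs(p[:,:,::-1],alpha=1.4))
m=(d>0)&(abs(X[...,0]-555)<35)&(abs(X[...,1]-247)<40)&(p.max(-1)<45)&(X[...,2]>60)&(X[...,2]<100)
z=X[m][:,2]; print(m.sum(),np.percentile(z,[5,50,75,90,95])); t=m&(X[...,2]>80); print(cv2.minAreaRect(X[t][:,:2].astype(np.float32)))
m=(d>0)&(abs(X[...,0]-584)<25)&(abs(X[...,1]+3)<25)&(p.max(-1)<45)&(X[...,2]>95); print("round",np.percentile(X[m][:,2],[50,90]))
```

```text
t 18.1 pos [555.6 246.9 195.6] rot [ 3.141 -0.     1.386] F [-0.3  0.6 -0.1] gap 71.9 -> delta [ 1.9 -1.  -4.4] twist -0.003
569 [71.31399168 82.28459714 83.29848864 84.03628231 84.70699057]
((554.58642578125, 249.19593811035156), (49.83681106567383, 38.717960357666016), 79.5645980834961)Traceback (most recent call last):
  File "<stdin>", line 6, in <module>
    return _quantile_unchecked(
        a, q, axis, out, overwrite_input, method, keepdims, weights)
    return _ureduce(a,
                    func=_quantile_ureduce_func,
    ...<5 lines>...
                    overwrite_input=overwrite_input,
                    method=method)
    r = func(a, **kwargs)
    result = _quantile(arr,
                       quantiles=q,
    ...<2 lines>...
                       out=out,
                       weights=wgt)
    slices_having_nans = np.isnan(arr[-1, ...])
                                  ~~~^^^^^^^^^
IndexError: index -1 is out of bounds for axis 0 with size 0
```

View pics/side7.png

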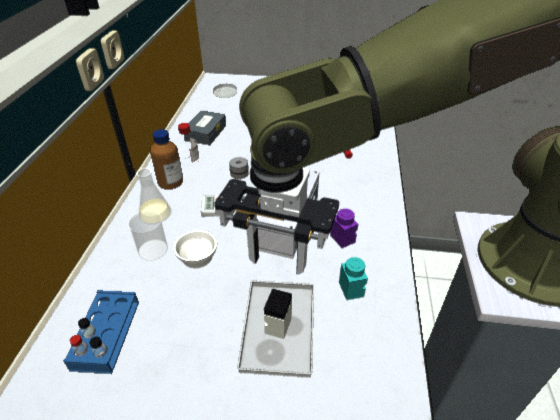

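The cartridge stands upright in the tray (about (278,315)), with its cap top at about 83.5 mm. The arm hides the dock from the side camera, so I'll check the round cap from the top one.

Run:
```python
from h import *
p,d=optics.camera("top"); X=cloud("top",d); cv2.imwrite("pics/top7.png",cv2.convertScaleAbs(p[:,:,::-1],alpha=1.4))
X0=cloud("top",np.load("top0.npy"))
for nm,u,v in (("round",296,225),("bay_r",346,234),("timer",330,156),("die",394,163),("mortar",258,155)):
    print(nm,np.median(X0[v-3:v+4,u-3:u+4].reshape(-1,3),0).round(1),np.median(X[v-3:v+4,u-3:u+4].reshape(-1,3),0).round(1))
```

```text
round [581.   -5.2 104.8] [580.9  -5.2 104.7]
bay_r [ 561.8 -113.9  104.4] [ 564.9 -118.2   74.6]
timer [765.1 -90.1  19.1] [765.2 -90.3  18.6]
die [ 742.9 -244.7   39.3] [ 743.1 -244.3   39.2]
mortar [770.1  89.5  11.6] [769.8  89.5  11.6]
```

View pics/top7.png

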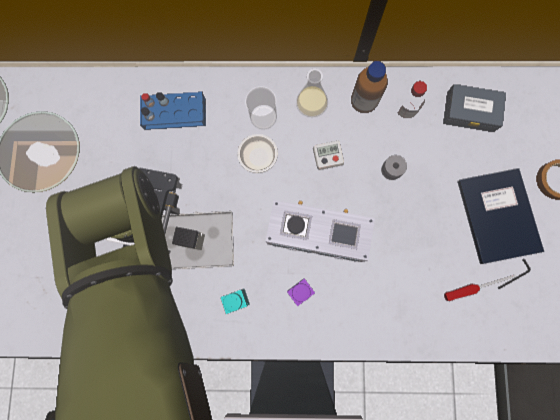

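The round cap at (296,225) is still latched at 104.7 mm, the right bay at (345,234) is empty, and the mortar, timer and die body haven't moved. Handing in.

```bash
python3 -c "
from cell import workorder
print(workorder.sign_off())"
```

```text
the job is handed in; nothing more can be done
None
```

The rectangular-capped cartridge now stands upright near the centre of the steel tray. I handed the job in at about 18 s on the robot's clock.

- **Release:** I pressed the cap about 9 mm with closed fingertips and let go. It sprang up by itself to about 126 mm.
- **Move:** I gripped the cap across its 40 mm side with 25 N and pulled the cartridge out. I carried it over the dock and lowered it until I felt light contact with the tray floor (about 8 N), then let go and backed off.

**Last checks:**
- **Placed cartridge:** its cap top is level at about 83.5 mm, where 84 mm is expected. It sits at about (555, 249), and the gripper is clear above it.
- **Round cartridge:** its cap is still at 104.7 mm, the same as at the start, so it is still latched.
- **Bystanders:** the mortar, timer and die body are within 0.5 mm of where they started.

One check script failed when it looked for the round cap, because the arm blocked the side camera. I repeated that check with the top camera and it was fine. No other checks failed. The two cameras disagreed by about 2 mm in position, within the stated calibration.

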